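Set the electrode gap with a gauge blade

ROBOT

A 6-joint arm with a two-finger parallel gripper is mounted at the origin on the work surface. World frame = base frame: x ahead of the robot, y to its left, z up, the work surface at z = 0. Lengths are in m, angles in degrees, forces in N, time in s.
With the tool pointing down it reaches from about 0.325 to 0.775 m from the base axis. Payload 5.5 kg.
Tool frame: the origin (TCP) lies at the centre of the arm's flange, where the gripper is bolted on; the fingertips stand 182 mm ahead of it and the grasp point (between the pads) lies 163 mm ahead of it; z points along the fingers, y is the direction in which the jaws open and shut (so a half turn about z gives the same grasp; the last joint's range is limited). The gripper opens to 88 mm and grips with 3 to 60 N. Pads are 20 mm wide; open, the fingers measure 115 mm over their backs; the gripper's body (75 mm by 178 mm) begins 61 mm behind the grasp point.
Start: joints at [-76.129, 5.22, 70.514, -0, 104.267, -3.249], TCP at [0.177, -0.573, 0.405] pointing down, gripper open.
Joint ranges: [-164.24, 164.24], [-49.07, 125.15], [9.68, 141.18], [-86.29, 266.29], [3.28, 154.24], [-151.56, 151.56]. Speed limits (degrees/s): [147.25, 147.25, 172.46, 180, 180, 180].

INTERFACE

Orientations are given as [roll, pitch, yaw] about the fixed x, y, z axes, in that order (R = Rz(yaw) Ry(pitch) Rx(roll)).
In Python, from station import r gives the robot as it stands. The module is installed in compiled form; this text tells all that it offers. Calls block until the motion is done:
- r.reach(position, orientation): joint-space move of the TCP to a pose.
- r.servo_line(position, rotation=None, speed=0.15): straight line of the TCP; rotation=None keeps the orientation; speed is the mean speed in m/s.
- r.move_joints(angles): joint-space move.
- r.let_go() and r.grab(squeeze=None): open the fingers fully, or close them until they stop; squeeze is the grip in N (None keeps the last).
- r.wait(seconds).
- r.inverse_kinematics(position, orientation): joint angles nearest the present ones, or None.
- r.sense(): the state.
- r.snapshot(name): name is "scene" or "side" or "wrist"; returns a dict with "frame" (420x560x3 uint8, red, green, blue), "fx", "fy", "cx", "cy" (pixels), "dist_coeffs" ([k1, k2, p1, p2, k3] as OpenCV has them; the pictures are not rectified), "R" (3x3) and "t" (3): a world point X has camera coordinates R X + t. Camera axes: x right, y down, z forward; pixel columns grow to the right and rows downward; lengths in m; the calibration is good to about 2 mm. A picture is of the moment at which its call begins. There is no depth.
A pose or a line that the arm cannot do raises r.IKError and nothing moves.
- r.hand_in(): hands the job in, once; it reports no verdict.
The state is a dict: "clock": time; "joints": joint angles; "joint_vel": joint speeds; "joint_torque": joint torques, N m; "tcp_pos": TCP position; "orientation": TCP orientation; "contact_force": force on the tool from outside, world axes, zero at the start; "torque": the same for the moment, N m; "opening": finger opening in m.
Only numpy, scipy, OpenCV 4.12 (cv2) and the standard library are available. Lean on these libraries where they do the work, as an engineer would, in place of code of your own. Each camera call takes 0.05 s, during which the arm holds its last target. There are 200 camera calls.

TASK

Set the gap between the jig's two steel electrode plates with the thicker gauge blade: hang it fully home in the open gap and let go, push the carriage gently closed until both plates grip the blade, then take the blade's handle and draw it straight up, feeling it drag between the plates. Hang the blade back in its own rest, leaving the carriage where that fit put it; never squeeze the blade hard (15 N at most), and leave the thin blade and everything else on the bench alone.

Things in the scene. Friction and masses are not known exactly. Their poses are not given: they have to be found in the camera images.
- cell: Electrode gap jig screwed to the bench: grey plastic base 110 x 200 x 15 mm with two upright bare steel plates facing each other across a gap, 15 to 85 mm above the bench, 60 mm wide, 12 mm thick. Origin: on the bench, mid-width. x along the plates' width, y across the gap from the moving plate to the back plate, z up. Base spans x -55..55, y -155..45 mm.
- back_datum (a point): Foremost place of the back plate's inner face, 50 mm above the bench, fixed to the base (jig origin); axes as the jig. The back plate itself is clamped firmly in a slot, its inner face anywhere from 0 to 9 mm behind (+y of) this point; exactly where is not reported and must be felt or seen. Behind the plate is a grey support 18 mm thick.
- moving_plate: The spring-backed steel plate on the front of the carriage. Origin on bench level under its inner face, mid-width; axes as the jig; plate at y -12..0 mm. Stiff springs (6 N per mm) let it give 1.5 mm towards the carriage (about 9 N), then it meets a hard stop and the force climbs steeply.
- carriage (a joint): Distance of the moving plate's inner face (springs relaxed) from back_datum, in m, towards the jig's -y; starts 18 to 22 mm. The open gap is this plus the back plate's unreported 0 to 9 mm. The carriage slides along the jig's y, travel -6 to 35 mm; a drag of about 5 N holds it where it is left.
- push_face (a point): Centre of the carriage's flat rear face, 50 mm above the bench (face 50 mm wide, 16 to 85 mm high), facing the jig's -y, 45 mm behind the moving plate's inner face. Pushing it towards the jig's +y closes the gap. The base plate is free behind it. The carriage can only slide, so it may be pushed anywhere on this face.
- blade_thick: THICK gauge blade, 160 g, upright: flat steel 36 mm wide (x), 8 thick (y), 55 long; on it a steel crossbar (depth stop) 20 (x) x 56 (y) x 10 mm and a round black handle 16 mm diameter, 50 tall. Origin: middle of the bottom edge, z up; crossbar at 55 to 65, handle at 65 to 115 mm. Fully home, in its rest or the gap, the crossbar lies on the tops (85 mm above the bench), origin 30 mm above the bench.
- blade_thick_grip (a point): Centre of the thick blade's round handle, 90 mm above its bottom edge; axes as the blade. Two fingers closing along the blade's width x leave the blade free to settle across the gap.
- blade_thin: The THIN gauge blade, same shape but only 4 mm thick, hanging in the other rest. Not needed; leave alone.
- rest_thick: Fixed wooden rest of the thick blade: block 70 x 52 x 85 mm with a slot 48 mm (x) by 16 mm (y) open at the top, right through; origin under its centre, x along the slot. The blade hangs in it by the crossbar.
- rest_thin: The same wooden rest, holding the thin blade.
- bottle: Lab jar with blue cap, 56 mm diameter, 120 mm tall; origin under its centre. Bystander.
- vial: Small glass vial, green cap, 26 mm diameter, 50 mm tall. Bystander.
- mortar: White ceramic mortar, 100 mm diameter, 55 mm tall. Bystander.
- flask: Conical glass flask, 70 mm diameter, 104 mm tall. Bystander.
- calculator: Calculator 140 x 75 x 14 mm lying flat. Bystander.
- bulb: Orange rubber pipette bulb, 60 mm diameter, 80 mm tall. Bystander.
- stopper: Black rubber stopper, 34 mm diameter, 30 mm tall. Bystander.
There are look-alikes about, which are no part of the job. Leave any green look-alike of the blade_thick alone.

How it is judged (in metres and radians):
On the way, in this order (a step that is already met when the one before it is completed fails the run):
1. the thick blade hangs fully home in the still open gap (over 14 mm), let go (z of blade_thick in the frame of cell below 0.034 m and x of blade_thick in the frame of cell between -0.02 and 0.02 m and y of blade_thick in the frame of cell between -0.022 and 0.006 m and distance between back_plate_c0 and moving_plate_c0 above 0.026 m and angle between blade_thick's own z axis and vertical below 0.1 rad and contact force between the fingers and blade_thick below 0.1 N), for 0.2 s.
2. the carriage is closed so that both plates press on the hanging blade (distance between back_plate_c0 and moving_plate_c0 below 0.0208 m and contact force between blade_thick and back_plate_c0 above 2 N and contact force between blade_thick and moving_plate above 2 N and z of blade_thick in the frame of cell below 0.034 m and contact force between the fingers and blade_thick below 0.1 N), for 0.2 s.
3. the blade is drawn up by its handle while both plates drag on it (z of blade_thick in the frame of cell between 0.036 and 0.08 m and contact force between blade_thick and back_plate_c0 above 0.7 N and contact force between blade_thick and moving_plate above 0.7 N and contact force between the fingers and blade_thick above 1 N), for 0.1 s.
At the end, for the whole second after the job is handed in: The plates are left at the felt fit: 6.8 to 8.1 mm apart (18.8 to 20.1 mm between their mid-thicknesses), the 8 mm blade less the springs' give. The thick blade hangs upright (within 0.1 rad), still and let go, fully home (within 4 mm) in its own rest (distance between back_plate_c0 and moving_plate_c0 between 0.0188 and 0.0201 m and horizontal distance between blade_thick and rest_thick below 0.012 m and height (world z) of blade_thick between 0.026 and 0.034 m and angle between blade_thick's own z axis and vertical below 0.1 rad and linear speed of blade_thick below 0.02 m/s and contact force between the fingers and blade_thick below 0.1 N); the robot touches nothing.
It fails at once if the closed plates (under 12 mm apart) squeeze the blade with more than 16 N (distance between back_plate_c0 and moving_plate_c0 below 0.024 m and (contact force between blade_thick and back_plate_c0 above 16 N or contact force between blade_thick and moving_plate above 16 N)).
It fails at once if the blade is rammed onto a plate with more than 45 N (contact force between blade_thick and back_plate_c0 above 45 N or contact force between blade_thick and moving_plate above 45 N).
It fails at once if the thin blade is moved more than 8 mm (distance of blade_thin from where it was at the start of the episode above 0.008 m).
It fails at once if a bystander is moved more than 20 mm (distance of any of bottle, vial, mortar, flask, calculator, bulb, stopper from where it was at the start of the episode above 0.02 m).
It also fails if it takes over 72 s, if anything falls off the work surface, if the arm or the gripper's body presses on something with over 40 N, if the wrist force passes 120 N, or if a joint passes its speed limit or range.

## Working session

There is one attempt and no reset: what is moved stays moved. The work goes in short steps, each a Python script; the robot and the scene stay as the last script left them, time stands still between calls to the robot, and variables do not carry over. Pictures are saved under pics/ and viewed, about 8 in all and at most 12, crops included, and the job is handed in when it is done.

```bash
mkdir -p pics; python3 - <<'E'
from station import r
import cv2,numpy as np,pickle
S={n:r.snapshot(n) for n in("scene","side","wrist")}
pickle.dump(S,open('s0.pkl','wb'))
for n in S: cv2.imwrite(f'pics/{n}0.png',cv2.resize(S[n]['frame'][:,:,::-1],(800,600),interpolation=cv2.INTER_CUBIC)); print(n,S[n]['fx'],(-S[n]['R'].T@S[n]['t']).round(3),S[n]['R'][2].round(2),S[n]['dist_coeffs'])
s=r.sense();print(s['clock'],s['orientation'],s['contact_force'],s['opening'])
E
```

```text
scene 464.7446394242143 [0.973 0.385 0.934] [-0.4  -0.41 -0.82] [-0.00560704  0.          0.          0.          0.        ]
side 412.86686882755197 [0.403 0.597 0.83 ] [ 0.14 -0.65 -0.75] [-0.10997257  0.          0.          0.          0.        ]
wrist 312.73056495377546 [ 0.241 -0.554  0.384] [-0.24 -0.07 -0.97] [-0.02259629  0.          0.          0.          0.        ]
0.15 [-1.79916462e+02 -4.02030488e-03  1.71201247e+01] [-0.42889187  0.15172595  0.18454489] 0.08783083284752935
```

View pics/scene0.png

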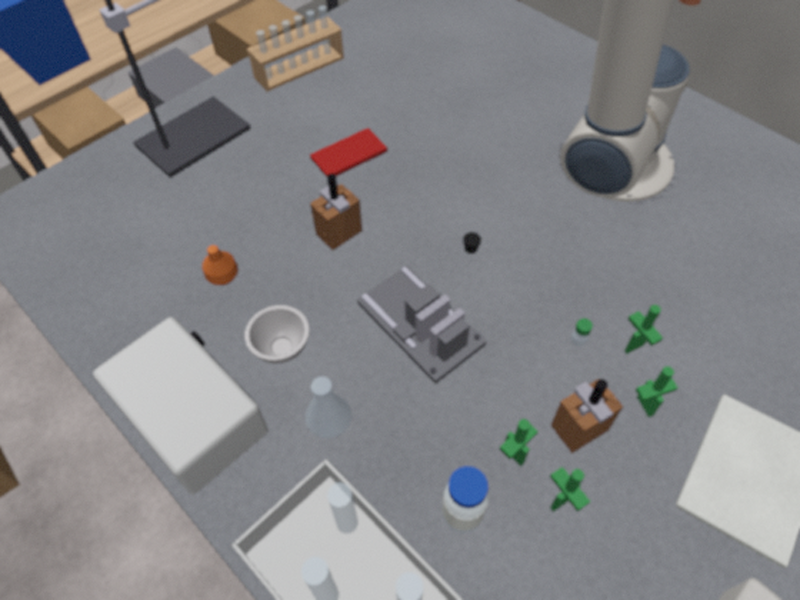

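View pics/side0.png

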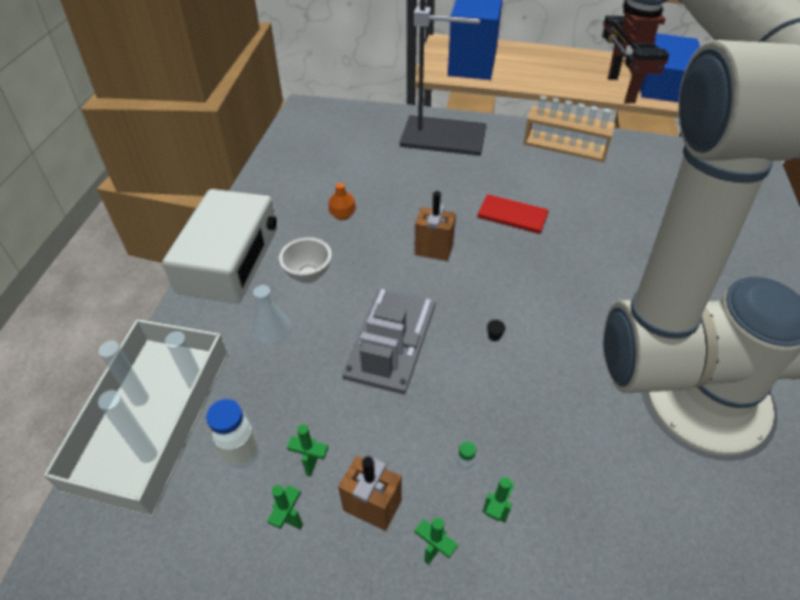

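```bash
cat >h.py <<'E'
import numpy as np,cv2,pickle
def K(s): return np.array([[s['fx'],0,s['cx']],[0,s['fy'],s['cy']],[0,0,1]])
def ray(s,p):
    u=cv2.undistortPoints(np.array([[p]],float),K(s),np.array(s['dist_coeffs']))[0,0]
    R=np.array(s['R']);return -R.T@np.array(s['t']),R.T@np.array([*u,1])
def onz(s,p,z):
    c,d=ray(s,p);return c+d*(z-c[2])/d[2]
def proj(s,X):
    X=np.atleast_2d(np.array(X,float));return cv2.projectPoints(X,cv2.Rodrigues(np.array(s['R']))[0],np.array(s['t']),K(s),np.array(s['dist_coeffs']))[0][:,0]
def tri(obs):
    A=np.zeros((3,3));b=np.zeros(3)
    for s,p in obs:
        c,d=ray(s,p);d/=np.linalg.norm(d);P=np.eye(3)-np.outer(d,d);A+=P;b+=P@c
    return np.linalg.solve(A,b)
def crop(s,x0,y0,w,h,k,name):
    cv2.imwrite(name,cv2.resize(s['frame'][y0:y0+h,x0:x0+w,::-1],None,fx=k,fy=k,interpolation=cv2.INTER_CUBIC))
E
python3 - <<'E'
from h import *
S=pickle.load(open('s0.pkl','rb'));a,b=S['scene'],S['side'];q=lambda x,y:(x*.7,y*.7)
print('near',tri([(a,q(601,382)),(b,q(368,460))]),'far',tri([(a,q(333,176)),(b,q(436,194))]))
for p in[(360,300),(407,268),(485,342),(437,380)]:print('sc',onz(a,q(*p),.015))
for p in[(345,376),(380,290),(436,300),(404,388)]:print('si',onz(b,q(*p),.015))
# rest top corners
for p in[(553,415),(583,447),(620,408),(577,380)]:print('near',onz(a,q(*p),.085 if p!=(583,447) else 0))
for n,s,c in(('sc',a,[(312,170,110,110),(200,60,0,0)]),):pass
A=cv2.resize(a['frame'][255:325,375:445],(400,400),interpolation=cv2.INTER_CUBIC);B=cv2.resize(a['frame'][115:185,200:270],(400,400),interpolation=cv2.INTER_CUBIC)
cv2.imwrite('pics/rests.png',np.hstack([A,B])[:,:,::-1])
E
```

```text
near [0.50947149 0.28120413 0.14514243] far [ 0.50764865 -0.2521959   0.14630377]
sc [ 0.5891956  -0.11123399  0.015     ]
sc [ 0.48654217 -0.10228735  0.015     ]
sc [0.50396758 0.09059101 0.015     ]
sc [0.60723226 0.08246623 0.015     ]
si [0.60152634 0.08284384 0.015     ]
si [ 0.58633718 -0.11500791  0.015     ]
si [ 0.48026191 -0.11072252  0.015     ]
si [0.50147349 0.0865837  0.015     ]
near [0.56200219 0.25565511 0.085     ]
near [0.53037864 0.30511496 0.        ]
near [0.48858181 0.31499574 0.085     ]
near [0.4952192  0.24690166 0.085     ]
```

View pics/rests.png

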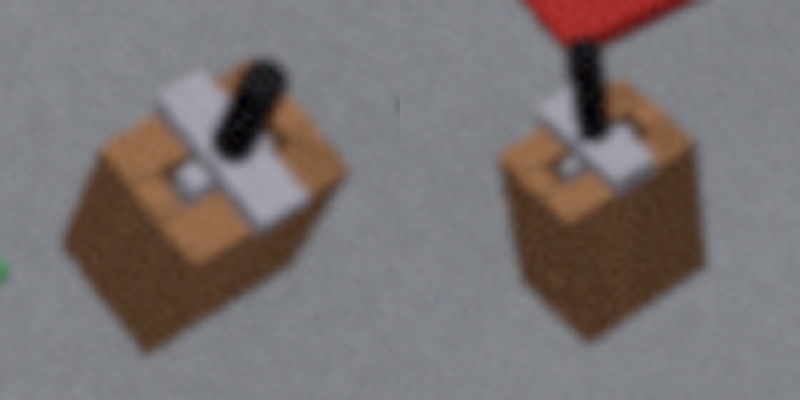

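Left: near rest (scene pixel ~(585,410) of 800), whose blade fills about half the slot. Right: far rest (337,215), with a thinner sliver. The four green look-alikes are at (520,440), (570,488), (657,388) and (647,325). I provisionally take the near one as thick and will check from the wrist camera.

```bash
python3 - <<'E'
from h import *
from station import r
W={}
for n,p in(('far',(.508,-.252,.40)),('jig',(.55,.03,.40)),('near',(.509,.281,.40))):
    r.reach(p,[180,0,85]);r.wait(.3);W[n]=r.snapshot('wrist')
    print(n,r.sense()['clock'],r.sense()['contact_force'].round(2) if hasattr(r.sense()['contact_force'],'round') else r.sense()['contact_force'])
pickle.dump(W,open('w1.pkl','wb'))
cv2.imwrite('pics/w1.png',np.vstack([np.hstack([cv2.resize(W[n]['frame'][60:,80:480],(400,360)) for n in('far','near')])])[:,:,::-1])
cv2.imwrite('pics/w1j.png',cv2.resize(W['jig']['frame'],(800,600),interpolation=cv2.INTER_CUBIC)[:,:,::-1])
E
```

```text
far 2.1917 [ 0.38  0.22 -0.58]
jig 3.6417 [-0.19  0.08  0.9 ]
near 4.9917 [ 0.17 -0.02 -0.87]
```

View pics/w1.png

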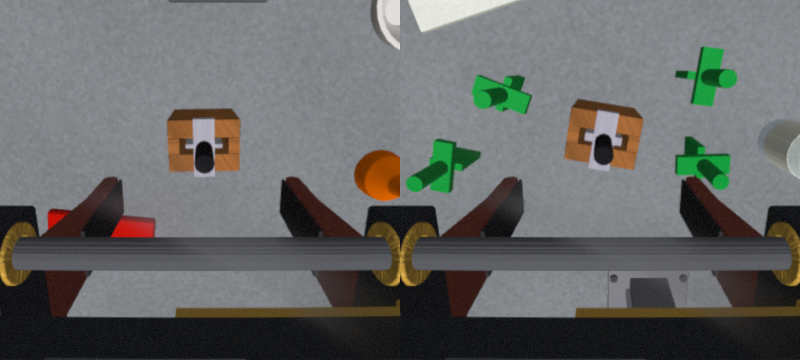

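View pics/w1j.png

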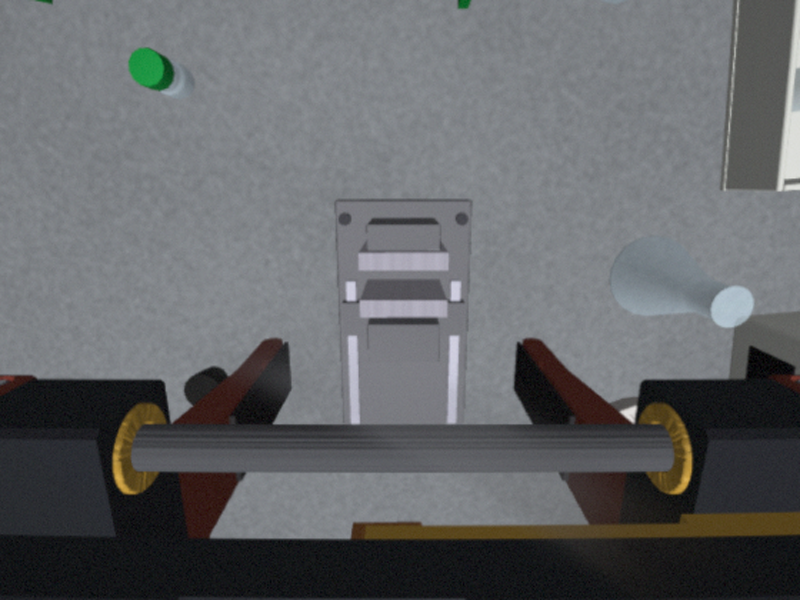

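Wrist view: far rest at (203,140), near rest at (603,135) in the paired crop. The jig lies at yaw ≈ -5°, with the back plate top at (404,260) and the moving plate top at (404,308). Next is a zoomed crop to confirm thickness and pick corners.

```bash
python3 - <<'E'
from h import *
W=pickle.load(open('w1.pkl','rb'))
f=lambda n,x,y,w,h:cv2.resize(W[n]['frame'][y:y+h,x:x+w],None,fx=5,fy=5,interpolation=cv2.INTER_CUBIC)
# crop px = 80+x/1, 60+y  (scale 400->400, 360->360)
top=np.hstack([f('far',243,160,80,80),f('near',243,155,80,80)])
cv2.imwrite('pics/z1.png',top[:,:,::-1])
cv2.imwrite('pics/z2.png',cv2.resize(W['jig']['frame'][130:250,220:345],None,fx=5,fy=5,interpolation=cv2.INTER_CUBIC)[:,:,::-1])
E
```

```text
(no output)
```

View pics/z1.png

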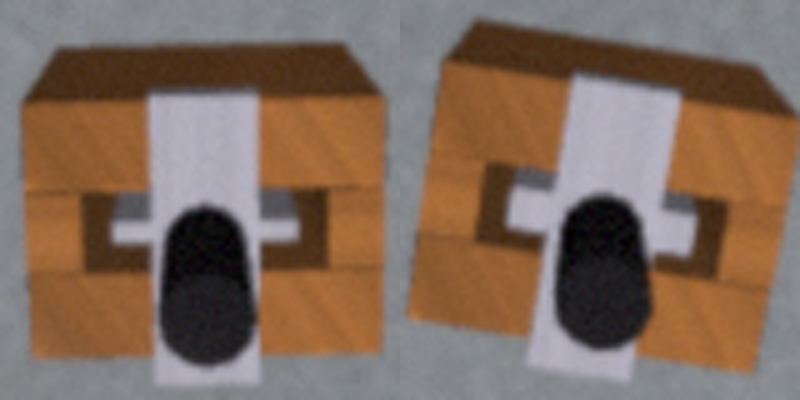

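View pics/z2.png

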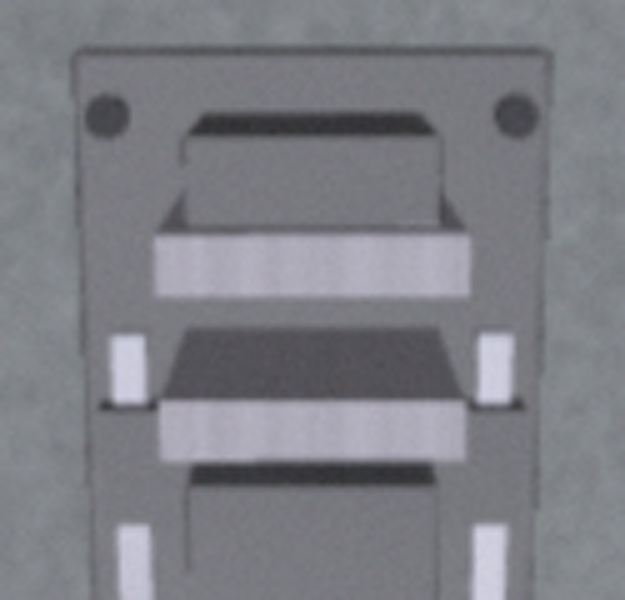

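Confirmed: the near blade's edge strip is twice as thick as the far one's, so the near rest holds the thick blade. Next I compute the poses.

```bash
python3 - <<'E'
from h import *
W=pickle.load(open('w1.pkl','rb'))
n,j=W['near'],W['jig']
c=lambda x,y,ox,oy:((x+.5)/5-.5+ox,(y+.5)/5-.5+oy)
def show(name,P):
    P=np.array(P);m=P.mean(0);e=P[1]-P[0]+P[2]-P[3]
    print(name,m.round(4),'yaw',np.degrees(np.arctan2(e[1],e[0])).round(2),'len',(np.linalg.norm(e)/2).round(4),'wid',np.linalg.norm((P[3]-P[0]+P[2]-P[1])/2).round(4))
show('rest',[onz(n,c(x-400,y,243,155),.085) for x,y in[(443,62),(798,115),(752,372),(408,318)]])
show('bar',[onz(n,c(x-400,y,243,155),.095) for x,y in[(573,75),(681,92),(632,380),(529,365)]])
show('back',[onz(j,c(x,y,220,130),.085) for x,y in[(154,235),(470,235),(470,297),(154,297)]])
show('mov',[onz(j,c(x,y,220,130),.085) for x,y in[(160,400),(466,400),(466,462),(160,462)]])
for x,y in[(75,52),(550,52)]:print('base',onz(j,c(x,y,220,130),.015).round(4))
for x,y in[(108,116),(515,116)]:print('screw',onz(j,c(x,y,220,130),.015).round(4))
E
```

```text
rest [0.5102 0.2818 0.085 ] yaw -14.05 len 0.0685 wid 0.0514
bar [0.5107 0.2817 0.095 ] yaw -13.95 len 0.02 wid 0.0562
back [0.5514 0.0462 0.085 ] yaw -5.12 len 0.0603 wid 0.012
mov [0.5487 0.0136 0.085 ] yaw -5.12 len 0.06 wid 0.0126
base [0.5009 0.0884 0.015 ]
base [0.609  0.0787 0.015 ]
screw [0.5067 0.0734 0.015 ]
screw [0.6002 0.065  0.015 ]
```

```bash
cat >>h.py <<'E'
REST=np.array([.5105,.2818]);YR=76.;JIG=np.array([.5500,.0299]);YJ=84.9
u=np.array([.0893,.996])  # jig +y
G=.163
E
python3 - <<'E'
from h import *
from station import r
def st(m):
    s=r.sense();print(m,round(s['clock'],2),np.round(s['contact_force'],2),round(s['opening'],4),np.round(s['tcp_pos'],4))
r.reach([*REST,.36],[180,0,YR]);st('above')
r.servo_line([*REST,.285],speed=.08);st('down')
r.grab(20);st('grab')
r.servo_line([*REST,.38],speed=.08);st('up')
r.servo_line([*JIG,.38],[180,0,YJ],speed=.15);st('jig')
r.servo_line([*JIG,.352],speed=.08);r.wait(.3);st('low')
w=r.snapshot('wrist');pickle.dump(w,open('w2.pkl','wb'))
cv2.imwrite('pics/w2.png',cv2.resize(w['frame'],(800,600),interpolation=cv2.INTER_CUBIC)[:,:,::-1])
E
```

```text
above 5.28 [-0.3   0.18 -0.29] 0.0879 [0.5103 0.2815 0.358 ]
down 6.37 [0.23 0.53 1.27] 0.0882 [0.5107 0.2819 0.2858]
grab 7.47 [ 0.9  -0.08  0.34] 0.0155 [0.5105 0.2818 0.285 ]
up 8.81 [-0.27 -0.96 -1.33] 0.0154 [0.5105 0.2818 0.3791]
jig 10.66 [ 0.69  0.56 -2.34] 0.0155 [0.5499 0.0304 0.38  ]
low 11.46 [-0.56  0.14 -2.02] 0.0157 [0.55   0.0299 0.3525]
```

View pics/w2.png

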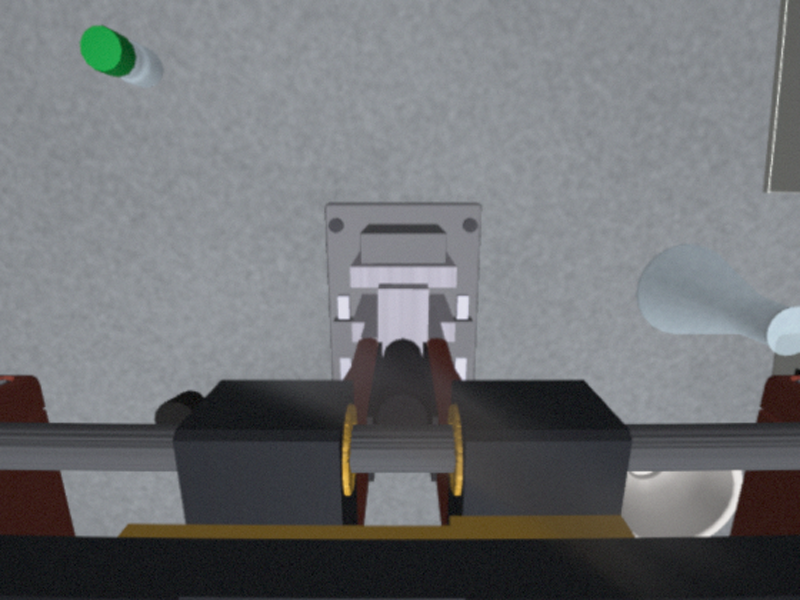

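The held blade's crossbar (403,315) is square with and centred on the plates (x 350–456). I lower it with a force guard.

```bash
python3 - <<'E'
from h import *
from station import r
def st(m):
    s=r.sense();print(m,round(s['clock'],2),np.round(s['contact_force'],2),round(s['opening'],4),np.round(s['tcp_pos'],4))
    return s
ok=True
for z in (.340,.335,.330,.320,.305,.290,.2865,.2855,.2848):
    r.servo_line([*JIG,z],speed=.04 if z>.288 else .015);s=st('z%.4f'%z)
    if s['contact_force'][2]>4: 
        ok=z<.288;break
if ok:
    r.let_go();r.wait(.1);st('open')
    z=r.sense()['tcp_pos'][2]
    r.servo_line([*JIG,.36],speed=.12)
    r.wait(.3);st('up')
    w=r.snapshot('side');pickle.dump(w,open('w3.pkl','wb'))
    cv2.imwrite('pics/w3.png',cv2.resize(w['frame'][190:290,220:340],None,fx=5,fy=5,interpolation=cv2.INTER_CUBIC)[:,:,::-1])
E
```

```text
z0.3400 11.96 [ 0.32  0.3  -1.57] 0.0161 [0.5499 0.0299 0.3394]
z0.3350 12.23 [ 0.25  0.31 -1.58] 0.0155 [0.5499 0.0299 0.3346]
z0.3300 12.51 [-0.37 -0.47 -1.28] 0.0156 [0.5499 0.0299 0.3295]
z0.3200 12.91 [-0.14 -0.18 -1.31] 0.0158 [0.5499 0.0299 0.3195]
z0.3050 13.43 [ 0.13 -0.08 -1.73] 0.0156 [0.55   0.0299 0.3047]
z0.2900 13.96 [ 0.14  0.89 -2.22] 0.0154 [0.5499 0.0299 0.2897]
z0.2865 14.34 [ 0.05  0.4  -2.  ] 0.0158 [0.55   0.0299 0.2864]
z0.2855 14.59 [-0.29  0.02 -1.73] 0.0155 [0.55   0.0299 0.2854]
z0.2848 14.84 [-0.07  0.27 -1.54] 0.0158 [0.55   0.0299 0.2849]
open 16.12 [ 0.2  -0.32 -0.26] 0.0879 [0.55   0.0299 0.2848]
up 17.2 [-0.18 -0.11  0.59] 0.0881 [0.55   0.0299 0.3592]
```

View pics/w3.png

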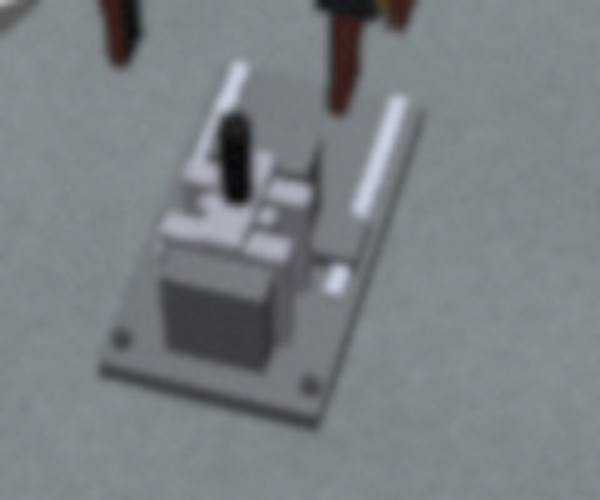

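Blade hangs home, with the crossbar at (235,215) flat on both plates and the fingers clear. Now I push the carriage, guarding on force.

```bash
cat > push.py <<'E'
from h import *
from station import r
D=np.array([.5510,.0388])
def go(y,z,sp): r.servo_line([*(D+u*y),z],speed=sp)
def F(n=6):
    v=[]
    for _ in range(n): r.wait(.02); v.append(-np.dot(r.sense()['contact_force'][:2],u))
    return np.mean(v)
def Y(): return np.dot(np.array(r.sense()['tcp_pos'][:2])-D,u)*1000
E
python3 - <<'E'
from push import *
go(-.092,.36,.15);r.grab(5);go(-.092,.225,.15)
r.wait(.2);b=F(10);print('bias',b,r.sense()['clock'],r.sense()['opening'])
y=-.092;L=[];c0=None
while y<-.056:
    y+=.001;go(y,.225,.02);f=F(3)-b;L.append((round(y*1000,1),round(Y(),2),round(f,2)))
    if c0 is None and f>3: c0=y
    if f>7.2 or (c0 and y>c0+.0105):break
print(L,r.sense()['clock'])
E
```

```text
bias -0.006262119252587285 20.7083 0.00015165662262048578
[(-91.0, np.float64(-90.95), np.float64(-0.12)), (-90.0, np.float64(-89.93), np.float64(-0.17)), (-89.0, np.float64(-88.97), np.float64(-0.46)), (-88.0, np.float64(-87.98), np.float64(0.22)), (-87.0, np.float64(-86.97), np.float64(0.31)), (-86.0, np.float64(-85.98), np.float64(-0.23)), (-85.0, np.float64(-84.99), np.float64(0.29)), (-84.0, np.float64(-83.97), np.float64(-0.25)), (-83.0, np.float64(-82.94), np.float64(0.0)), (-82.0, np.float64(-81.94), np.float64(-0.19)), (-81.0, np.float64(-80.97), np.float64(-0.41)), (-80.0, np.float64(-79.97), np.float64(0.22)), (-79.0, np.float64(-78.96), np.float64(-0.05)), (-78.0, np.float64(-77.96), np.float64(-0.35)), (-77.0, np.float64(-76.98), np.float64(-0.01)), (-76.0, np.float64(-75.97), np.float64(-0.0)), (-75.0, np.float64(-74.97), np.float64(-0.22)), (-74.0, np.float64(-74.26), np.float64(2.75)), (-73.0, np.float64(-73.49), np.float64(4.83)), (-72.0, np.float64(-72.47), np.float64(5.09)), (-71.0, np.float64(-71.44), np.float64(4.92)), (-70.0, np.float64(-70.38), np.float64(5.22)), (-69.0, np.float64(-69.36), np.float64(5.02)), (-68.0, np.float64(-68.35), np.float64(4.77)), (-67.0, np.float64(-67.39), np.float64(4.97)), (-66.0, np.float64(-66.35), np.float64(5.14)), (-65.0, np.float64(-65.39), np.float64(4.57)), (-64.0, np.float64(-64.36), np.float64(4.83)), (-63.0, np.float64(-63.38), np.float64(5.08)), (-62.0, np.float64(-62.39), np.float64(4.89))] 29.7083
```

```bash
python3 - <<'E'
from push import *
y=-.062;L=[]
while y<-.054:
    y+=.0003;go(y,.225,.02);f=F(5);L.append((round(y*1000,1),float(round(Y(),2)),float(round(f,2))))
    if f>8.9:break
r.wait(.3);print(L,F(10),Y(),r.sense()['clock'])
E
```

```text
[(-61.7, -62.13, 5.75), (-61.4, -61.85, 5.03), (-61.1, -61.58, 5.45), (-60.8, -61.34, 5.78), (-60.5, -61.13, 6.24), (-60.2, -60.97, 7.5), (-59.9, -60.82, 7.83), (-59.6, -60.66, 8.81), (-59.3, -60.5, 8.99)] 9.233699880643657 -60.487571259419106 33.175
```

Contact came at about -61.2 mm, and the spring is now at ≈4.3 N (0.7 mm give). I retract, grip the handle and draw up.

```bash
python3 - <<'E'
from push import *
def st(m):
    s=r.sense();print(m,round(s['clock'],2),np.round(s['contact_force'],2),round(s['opening'],4),np.round(s['tcp_pos'],4))
go(-.066,.225,.02);go(-.080,.225,.05);go(-.080,.37,.15);r.let_go()
go(-.0026,.37,.15);go(-.0026,.285,.1);r.wait(.1);st('at')
r.grab(15);st('grab')
for z in(.288,.292,.296,.300,.306,.315,.33):
    go(-.0026,z,.03);st('z')
go(-.0026,.385,.08);r.wait(.2);st('up')
w=r.snapshot('wrist');v=r.snapshot('side');pickle.dump((w,v),open('w4.pkl','wb'))
cv2.imwrite('pics/w4.png',np.hstack([cv2.resize(w['frame'][120:300,180:380],(400,360)),cv2.resize(v['frame'][180:290,220:342],(400,360))])[:,:,::-1])
E
```

```text
at 38.35 [-0.28  0.    0.32] 0.0878 [0.551  0.0362 0.2861]
grab 39.45 [ 0.46  1.04 -0.16] 0.0156 [0.5508 0.0362 0.285 ]
z 39.7 [-0.5   0.36 -5.65] 0.0156 [0.5506 0.0362 0.2872]
z 39.98 [-1.97 -0.28 -5.29] 0.0157 [0.5505 0.0362 0.2917]
z 40.27 [-2.58 -0.03 -4.35] 0.0155 [0.5507 0.0362 0.2964]
z 40.55 [-1.74  0.11 -4.17] 0.0157 [0.5508 0.0362 0.3007]
z 40.9 [-1.41 -0.13 -3.3 ] 0.0158 [0.5508 0.0362 0.3068]
z 41.35 [-0.64 -0.39 -2.62] 0.0158 [0.5508 0.0362 0.3158]
z 42.0 [-0.91 -0.34 -2.97] 0.0156 [0.5508 0.0362 0.3309]
up 43.04 [-0.6  -0.64 -2.12] 0.0154 [0.5507 0.0362 0.3842]
```

View pics/w4.png

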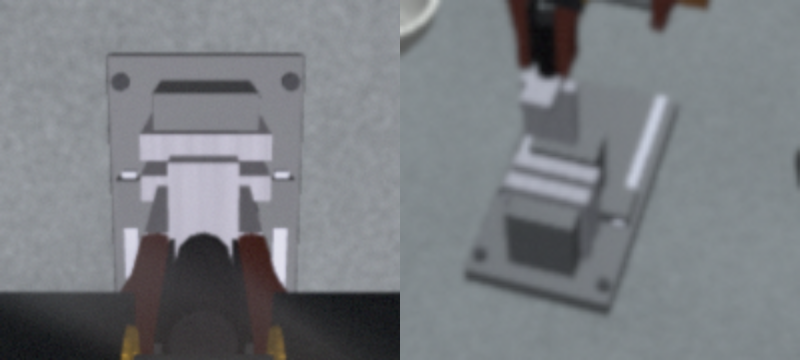

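The blade is out: the left image shows the crossbar squarely held (same pixels relative to the tool as before), and the right shows the plates left nearly closed. Drag felt was ~3–4 N beyond the weight. Now back to its rest.

```bash
python3 - <<'E'
from push import *
def st(m):
    s=r.sense();print(m,round(s['clock'],2),np.round(s['contact_force'],2),round(s['opening'],4),np.round(s['tcp_pos'],4));return s
r.servo_line([*REST,.385],[180,0,YR],speed=.15);r.wait(.2);st('over')
ok=True
for z in(.35,.342,.336,.33,.32,.305,.29,.2865,.285):
    r.servo_line([*REST,z],speed=.06 if z>.288 else .02);s=st('z')
    if s['contact_force'][2]>4: ok=z<.288;break
if ok:
    r.let_go();r.wait(.1);r.servo_line([*REST,.37],speed=.12)
    r.servo_line([.46,.16,.42],speed=.2);r.wait(.4);st('end')
    a,v=r.snapshot('scene'),r.snapshot('side');pickle.dump((a,v),open('w5.pkl','wb'))
    f=lambda i,x,y,w,h:cv2.resize(i['frame'][y:y+h,x:x+w],(400,300),interpolation=cv2.INTER_CUBIC)
    cv2.imwrite('pics/w5.png',np.vstack([np.hstack([f(a,370,250,80,60),f(v,220,310,80,60)]),np.hstack([f(a,245,180,107,80),f(v,230,195,107,80)])])[:,:,::-1])
E
```

```text
over 45.15 [ 0.61  0.4  -1.54] 0.0159 [0.5106 0.2814 0.3851]
z 45.88 [-0.45 -0.13 -0.51] 0.016 [0.5105 0.2818 0.3501]
z 46.17 [-0.93 -0.23 -1.88] 0.0155 [0.5104 0.2818 0.3414]
z 46.42 [-0.12  0.73 -1.3 ] 0.0156 [0.5104 0.2818 0.3354]
z 46.67 [-0.16  0.34 -1.94] 0.0156 [0.5104 0.2818 0.3293]
z 46.98 [ 0.45  0.14 -2.77] 0.0154 [0.5104 0.2817 0.3191]
z 47.38 [ 0.26  0.62 -2.19] 0.016 [0.5104 0.2817 0.3042]
z 47.78 [-0.51  0.19 -0.75] 0.0157 [0.5104 0.2817 0.2892]
z 48.11 [ 0.67 -0.11 -2.26] 0.0158 [0.5105 0.2818 0.2865]
z 48.36 [ 0.11 -0.25 -1.6 ] 0.0155 [0.5105 0.2818 0.285 ]
end 51.76 [-0.03 -0.53 -0.72] 0.0875 [0.4601 0.1604 0.4196]
```

View pics/w5.png

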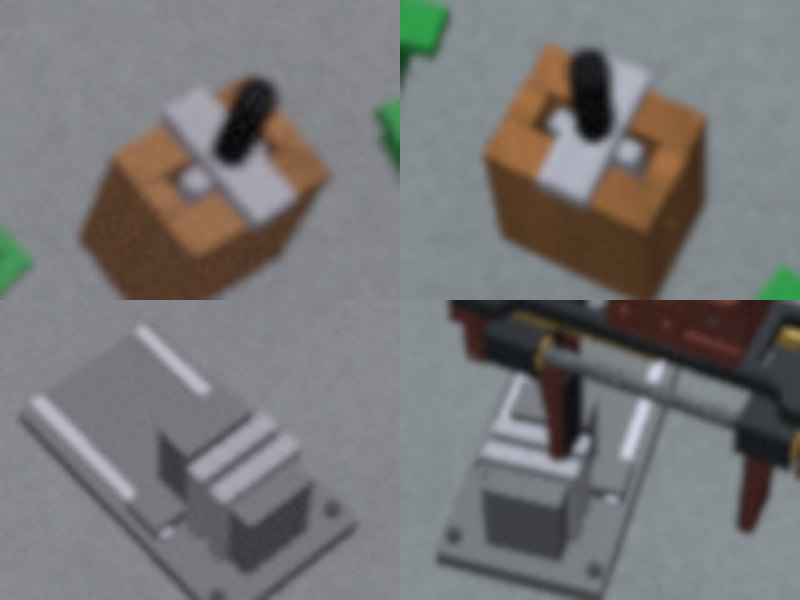

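The blade hangs home and upright in its own rest, the plates stand at a small gap, and the fingers are clear of everything. I hand in.

```bash
python3 -c "
from station import r
r.hand_in();print(r.sense()['clock'])"
```

```text
the job is handed in; nothing more can be done
the job is handed in; nothing more can be done
```

The job is handed in, at about 52 s of the 72 s allowed; the station gave no verdict.

- **Blade chosen:** I took the blade in the near rest. In a close crop its edge was about twice as thick as the other blade's.
- **Hanging it in the gap:** It went down into the roughly 21 mm open gap without touching the plates hard, and I let go with the crossbar flat on both plates.
- **Closing the carriage:** The carriage alone dragged at 4.9–5.0 N. I stopped at about 9.2 N, which puts roughly 4.3 N on the blade. That is about 0.7 mm of spring give, so the plates should now stand about 7.3 mm apart.
- **Drawing the blade up:** I felt about 4 N of drag beyond its weight at first, easing to about 1–2 N as it came out. There was a side pull of up to 2.6 N along the plates' width.
- **Putting it back:** It went into its own rest with no resistance.

**Last checks:** The final pictures show the blade upright and fully home, and the plates nearly closed. The arm was open and clear of everything. The final gap is worked out from the push force and tool travel; I did not measure it after drawing the blade out. I did not check the bystanders or the thin blade again at the end, but the arm touched nothing near them on its way. None of the checks I made failed or disagreed.

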